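# Put the case keys back in their block, then hold the key handle socket-up

### The arm

A 6-joint arm with a two-finger parallel gripper is mounted at the origin on a cart in front of the work surface, level with it; the furniture and walls round the work are solid. World frame = base frame: x ahead of the robot, y to its left, z up, the work surface at z = 0. Lengths are in m, angles in degrees, forces in N, time in s.
With the tool pointing down it reaches from about 0.4 to 0.825 m from the base axis. Payload 7 kg.
Tool frame: the origin (TCP) lies midway between the tips of the shut fingers; the grasp point (between the pads) lies 19 mm behind it; z points along the fingers, y is the line along which they close (so a half turn about z gives the same grasp; the last joint's range is limited). The gripper opens to 88 mm and grips with 3 to 60 N. Pads are 19 mm wide; open, the fingers measure 130 mm over their backs; the gripper's body (78 mm by 193 mm) begins 47 mm behind the grasp point.
Start: joints at [88.642, 20.546, 0.682, 0, -70.136, -16.507], TCP at [0.207, 0.642, 0.227] pointing down, gripper open.
Joint ranges: [-176.03, 176.03], [-82.01, 121.73], [-58.28, 71.71], [-173.87, 95.51], [-174.79, -0.11], [-173.66, 173.66]. Speed limits (degrees/s): [136.94, 136.94, 172.46, 180, 180, 180].

### API

Orientations are given as [roll, pitch, yaw] about the fixed x, y, z axes, in that order (R = Rz(yaw) Ry(pitch) Rx(roll)).
In Python, from plant import r gives the robot as it stands. The module is installed in compiled form; this text tells all that it offers.
- The arm moves only by the tool play_rows, never from a script. Its argument "rows" is a list of rows, each an object with "slide": the shift along the tool's x, y, z as a fraction of full scale, a list of three; "delta_rot": the turn, a rotation vector about the tool's x, y, z as a fraction of full scale, a list of three; "fingers": the opening, from -1 (shut) to 1 (fully open). In form: [{"slide": [x, y, z], "delta_rot": [rx, ry, rz], "fingers": fingers}, ...]. A call has 1 to 8 rows; each row shifts and turns the commanded pose from where the row before left it, along the tool's axes as they then stand; what a row does not reach is not made up. Full scale, the value 1, is 0.15 m for a shift and 0.08 rad for a turn. A row lasts 1/8 s, in which the tool goes at most 62.5 mm and 10.7 degrees, less where a joint would pass 70% of its speed; a pose out of reach is approached as far as the arm can. A call with a number of a shift or a turn outside -1 to 1 is refused whole. A call with a gripper value outside its range is refused whole. The fingers move at their own pace and stop on an object; "squeeze" is the grip in N (left out, the last holds). Time passes only in rows, so rows that do not move let the fingers close. It gives the time, the measured TCP pose, the force, the opening and the grip force at its end, in the units of the state.
- r.get_state(): the state, without advancing time (a new reading comes with each control period).
- r.capture(name): name is "scene" or "top" or "wrist"; returns a dict with "image" (480x640x3 uint8, blue, green, red), "fx", "fy", "cx", "cy" (pixels), "R" (3x3) and "t" (3): a world point X has camera coordinates R X + t; the wrist camera has in their place "T_tool_cam" (4x4, takes a point from camera to tool coordinates, whose origin is the TCP and whose axes are the flange's). Camera axes: x right, y down, z forward; pixel columns grow to the right and rows downward; lengths in m; the calibration is good to about 2 mm. A picture is of the moment at which its call begins: read the wrist's pose just before it. There is no depth.
- r.close_job(): hands the job in; it is judged then, once.
The state is a dict: "time_s": time; "joints": joint angles; "qd": joint speeds; "joint_torque": joint torques, N m; "tcp_pos": TCP position; "eef_rot": TCP orientation; "contact_force": force on the tool from outside, world axes, zero at the start; "moment": the same for the moment, N m; "gripper_width": finger opening in m; "gripper_force": force on a finger pad.
Only numpy, scipy, OpenCV 4.12 (cv2) and the standard library are available. Lean on these libraries where they do the work, as an engineer would, in place of code of your own. Each camera call takes 0.05 s, during which the arm holds its last target. There are 200 camera calls.

### The job

I am about to open a screwed watch case: stand the two loose case keys in the empty pockets of the key block, teeth down as they stand now, each in the pocket of its own size. Then pick up the eight-sided handle, find the end that has the blind socket, and hold the handle upright with the socket facing up, its lower end clearly more than 10 cm above the counter, so that I can push a key into it; finish while still holding it there, steady. Leave the watch case, loupe, oil bottle and calliper where they are.

Things in the scene. Friction and masses are not known exactly. Their poses are not given: they have to be found in the camera images.
- handle: Handle for the keys: aluminium bar of octagonal section, 28 mm across flats, 90 mm long, about 130 g, lying on one flat, so two opposite flats stand upright. Origin at the middle of the bar on its axis, 14 mm above the counter. Its x axis runs along the bar and points out of the end with the socket; the -x end is solid, else both ends look alike. The socket may face left, right or the robot.
- socket_mouth (a point): Centre of the handle's socket end, 45 mm from the bar's middle along its +x; the socket is a blind eight-sided hole, 13 mm across and 20 mm deep. Axes as the handle's.
- butt (a point): Centre of the handle's solid end, 45 mm from the bar's middle along its -x. Axes as the handle's.
- large_key: Loose large case key: steel cup-shaped head, 32 mm in diameter and 24 mm high, standing teeth down on the counter (foot bevelled 2 mm), with an eight-sided shank 11 mm across and 13 mm high on top (37 mm in all), about 75 g. Origin at the centre of its underside, z up. Round, so its yaw means nothing.
- small_key: Loose small case key: the same shape with a head 24 mm in diameter and 24 mm high, shank 11 mm across and 13 mm high on top, about 45 g. Origin at the centre of its underside, z up. The two keys may have changed places.
- key_block: Fixed black block, 52 x 161 x 18 mm (x, y, z), with four round pockets in a row along its y axis: 35 mm (at its +y end), 31, 27 and 23 mm wide, 10 mm deep, each 3 mm wider than its key. The 31 and 23 mm ones already hold fixed keys, whose shanks reach 45 mm above the counter; the 35 and 27 mm ones are empty. Origin at the centre of its underside, z up.
- pocket_large (a point): Centre of the floor of the empty 35 mm pocket, for the large key; 8 mm above the counter, 10 mm below the block's top; 55.5 mm from the block's middle along its +y. Axes as the block's. A seated key's origin lies here.
- pocket_small (a point): Centre of the floor of the empty 27 mm pocket, for the small key; 8 mm above the counter, 10 mm below the block's top; 26.5 mm from the block's middle along its -y. Axes as the block's. A seated key's origin lies here.
- watch_case: Bystander: empty steel watch case, 46 x 42 x 9 mm, lying loose on the counter. Origin at the centre of its underside.
- loupe: Bystander: black eye loupe, 30 mm in diameter, 31 mm high, standing loose near the counter's front edge. Origin at the centre of its underside.
- oil_bottle: Bystander: small oil bottle, 44 mm in diameter, 72 mm high, standing loose behind the block. Origin at the centre of its underside.
- calliper: Bystander: steel slide calliper, 60 x 150 x 8 mm, lying loose to the left of the handle. Origin at the centre of its underside.
- demagnetiser: Fixed white instrument to the right of the keys, 160 x 200 mm (its x, y) and 130 mm high: keep the arm and gripper clear of it. Beyond it, farther right, a timing machine stands on a black cabinet, together 440 mm high: draw the hand back towards the robot before swinging it past them. Origin at the centre of its foot.

How it is judged:
By the outcome, as a careful person would: the job done as asked, in the order asked, and still so for the second after the job is handed in, while the arm keeps its last pose, push and grip.
It also fails if it takes over 58 s, if anything falls off the work surface, if the arm or the gripper's body presses on something with over 40 N, if the wrist force passes 120 N, or if a joint passes its speed limit or range.

## Working session

There is one attempt and no reset: what is moved stays moved. The work goes in short steps, Python scripts to look and compute and a tool call to move; the robot and the scene stay as the last step left them, time stands still between calls to the robot, and variables do not carry over. Pictures are saved under pics/ and viewed, at most 10 in all, crops included, and the job is handed in when it is done.

Besides the shell and the picture viewer there is one more tool, called after "Call:" in YAML: its name, and indented under it one key for each argument. play_rows: Moves the arm, as the interface text tells. Shift numbers are shares of 0.15 m and turn numbers shares of 0.08 rad, none past 1 either way. Its arguments: {"type":"object","properties":{"rows":{"type":"array"},"squeeze":{"type":"number"}},"required":["rows"]}

```bash
mkdir -p pics; python3 - <<'E'
from plant import r
import cv2,json,numpy as np
print(r.get_state())
for n in ("scene","top"):
    c=r.capture(n); cv2.imwrite(f"pics/{n}0.png",c["image"])
    print(n,c["fx"],c["fy"],c["cx"],c["cy"],np.round(c["R"],4).tolist(),np.round(c["t"],4).tolist())
E
```

```text
{'time_s': 0.0, 'joints': array([ 8.86433472e+01,  2.05897277e+01,  6.33489726e-01, -2.10074196e-02,
       -7.01364589e+01, -1.65080027e+01]), 'qd': array([-0.02385727,  0.13408115,  0.12738356, -0.10408428,  0.08460518,
       -0.10171574]), 'joint_torque': array([-3.94483031e-04, -5.82716274e+01,  2.93054366e+01,  6.99729323e+00,
        7.06183855e-03, -1.61405947e-04]), 'tcp_pos': array([0.20692692, 0.64197462, 0.22563702]), 'eef_rot': array([ 1.79905512e+02, -7.40801999e-03, -1.78718033e+01]), 'contact_force': array([ 0.36602331, -0.79257753, -0.65446801]), 'moment': array([-0.00817833,  0.07085234,  0.01415539]), 'gripper_force': 0.0, 'gripper_width': 0.08736885840998196}
scene 603.8280920573856 603.8280920573856 329.952451154065 237.54636731839665 [[0.8166, -0.5772, -0.0046], [-0.3655, -0.5108, -0.7781], [0.4468, 0.6371, -0.6281]] [-0.3099, 0.3409, 0.7327]
top 492.4969807978925 492.4969807978925 319.04657696746676 242.182238137366 [[-0.0069, -0.9996, 0.0288], [-0.989, 0.0026, -0.1478], [0.1476, -0.0296, -0.9886]] [0.226, 0.5288, 0.9472]
```

View pics/top0.png

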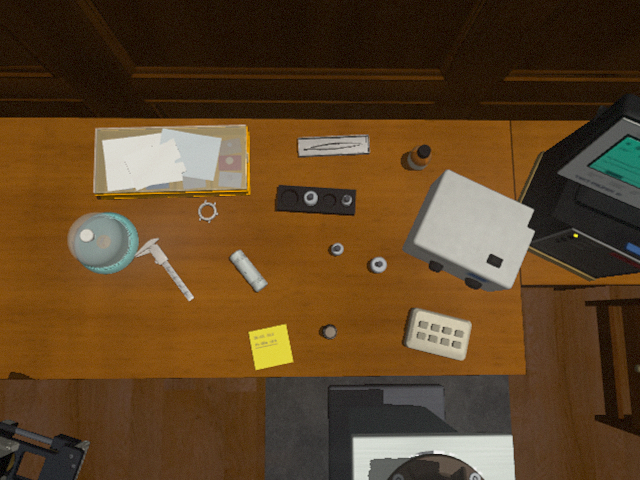

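View pics/scene0.png

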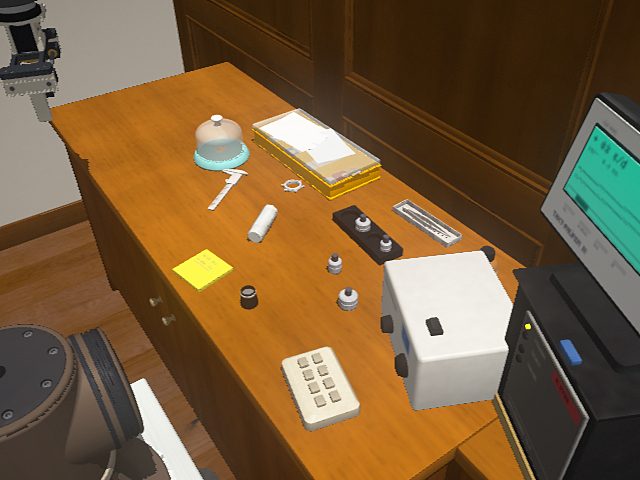

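The top view shows the handle around (248,270), the small key at (337,249), the large key at (377,265), and the block around (315,200) with its empty pockets at u≈288 and u≈330. The loupe is at (330,331) and the calliper at (170,270). I'll zoom in and measure.

```bash
cat > h.py <<'E'
import numpy as np, cv2
from plant import r
def ray(c,u,v,z):
    d=np.array([(u-c["cx"])/c["fx"],(v-c["cy"])/c["fy"],1.])
    R=np.array(c["R"]);o=-R.T@np.array(c["t"]);d=R.T@d
    return o+d*(z-o[2])/d[2]
def proj(c,X):
    p=np.array(c["R"])@np.array(X)+np.array(c["t"]);return p[0]/p[2]*c["fx"]+c["cx"],p[1]/p[2]*c["fy"]+c["cy"]
def crop(im,u0,v0,u1,v1,s):
    return cv2.resize(im[v0:v1,u0:u1],None,fx=s,fy=s,interpolation=cv2.INTER_CUBIC)
E
python3 - <<'E'
from h import *
import pickle
T=r.capture("top");S=r.capture("scene")
pickle.dump((T,S),open("c0.pkl","wb"))
t,s=T["image"],S["image"]
a=crop(t,270,180,400,280,3)   #390x300
b=crop(s,320,195,420,315,3)   # 300x360
c=crop(s,235,195,295,250,6)   #360x330
d=crop(t,220,240,280,300,4)
W=np.zeros((600,800,3),np.uint8)
for im,x,y in((a,0,0),(c,400,0),(d,0,310),(cv2.resize(b,(225,270)),400,330)):
    W[y:y+im.shape[0],x:x+im.shape[1]]=im
cv2.imwrite("pics/z1.png",W)
# handle in the top image: grey & bright mask
def comp(im,box,lo=90,sat=60):
    u0,v0,u1,v1=box;h=cv2.cvtColor(im[v0:v1,u0:u1],cv2.COLOR_BGR2HSV)
    m=((h[...,1]<sat)&(h[...,2]>lo)).astype(np.uint8)
    cs,_=cv2.findContours(m,cv2.RETR_EXTERNAL,cv2.CHAIN_APPROX_NONE)
    k=max(cs,key=cv2.contourArea)+np.array([u0,v0]);return k
for n,C,box in(("top",T,(220,240,280,300)),("scene",S,(235,195,295,250))):
    k=comp(C["image"],box);print(n,cv2.minAreaRect(k),cv2.contourArea(k))
for n,C,box in(("small",T,(325,238,350,262)),("large",T,(363,252,392,278)),("small",S,(322,248,346,278)),("large",S,(334,283,362,314))):
    k=comp(C["image"],box,100,80);print(n,cv2.minEnclosingCircle(k),cv2.boundingRect(k))
E
```

```text
top ((247.841796875, 270.12811279296875), (45.30227279663086, 14.027419090270996), 51.009010314941406) 575.5
scene ((262.1966857910156, 223.11569213867188), (15.768325805664062, 41.17003631591797), 30.465543746948242) 552.0
small ((337.29998779296875, 248.6999969482422), 5.9482197761535645) (332, 243, 12, 12)
large ((378.27777099609375, 264.3888854980469), 8.083391189575195) (371, 257, 16, 16)
small ((335.0, 265.0), 8.602425575256348) (328, 258, 14, 16)
large ((348.0, 298.5), 11.672718048095703) (338, 287, 20, 24)
```

View pics/z1.png

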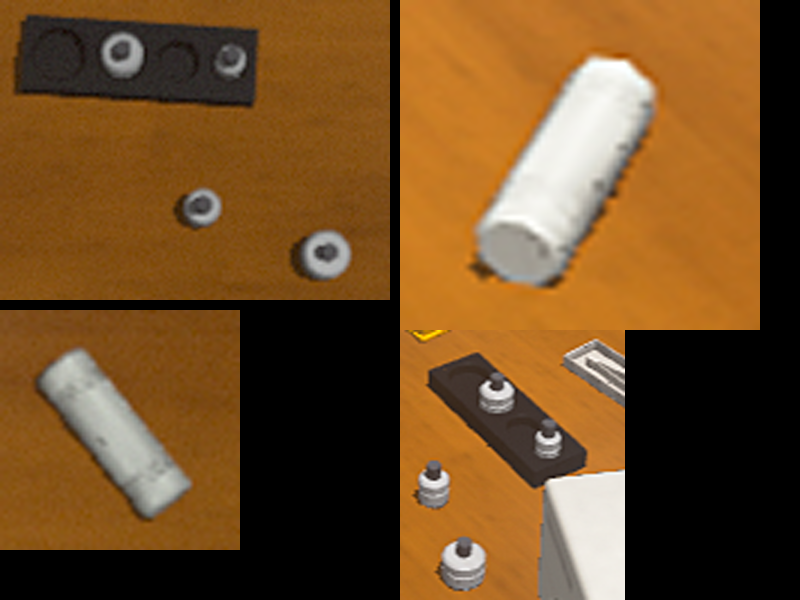

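The crop shows the handle's end nearest the robot (px 256,237 in scene) plain, with no hole, so the socket is probably at the far-left end. The large key is right of the small one, and the block's empty 35 mm pocket is at left, the empty 27 mm one third. Next I'll work out rough positions.

```bash
python3 - <<'E'
from h import *
import pickle
T,S=pickle.load(open("c0.pkl","rb"))
p=lambda n,*a:print(n,np.round(ray(*a),4))
p("small top z22",T,337.5,248.9,22e-3);p("small scn",S,335,265.5,12e-3)
p("large top",T,378.3,264.6,22e-3);p("large scn",S,348,300,12e-3)
# shank tops two-view check
p("handle c",T,247.8,270.1,.016)
e=np.array([np.cos(np.radians(51)),np.sin(np.radians(51))])*22
p("end far",T,247.8-e[0],270.1-e[1],.016);p("end near",T,247.8+e[0],270.1+e[1],.016)
# block
h=cv2.cvtColor(T["image"][175:225,265:365],cv2.COLOR_BGR2HSV)
m=(h[...,2]<70).astype(np.uint8);m=cv2.morphologyEx(m,cv2.MORPH_CLOSE,np.ones((15,15)))
k=max(cv2.findContours(m,0,2)[0],key=cv2.contourArea)+np.array([265,175])
rc=cv2.minAreaRect(k);print(rc)
for q in cv2.boxPoints(rc):p("blk",T,*q,.012)
p("blk c",T,*rc[0],.012)
# demag top corners (view from top)
for q in((447,170),(534,207),(497,289),(404,252)):p("demag z.13",T,*q,.13)
for q in((0,0),(639,0)):pass
for n,q in(("loupe",(330,331)),("oil",(418,160)),("watch",(207,211)),("glassdome",(105,243))):p(n,T,*q,.02)
c=r.capture("wrist");print(np.round(c["T_tool_cam"],4).tolist(),c["fx"],c["cx"],c["cy"])
E
```

```text
small top z22 [0.5181 0.1858 0.022 ]
small scn [0.5185 0.181  0.012 ]
large top [0.4859 0.1037 0.022 ]
large scn [0.4857 0.0982 0.012 ]
handle c [0.4764 0.3666 0.016 ]
end far [0.5112 0.395  0.016 ]
end near [0.4419 0.3385 0.016 ]
((314.88330078125, 199.86770629882812), (79.7194595336914, 25.699853897094727), 3.5763344764709473)
blk [0.6003 0.3145 0.012 ]
blk [0.6547 0.3115 0.012 ]
blk [0.6441 0.146  0.012 ]
blk [0.5897 0.1503 0.012 ]
blk c [0.6221 0.2307 0.012 ]
demag z.13 [ 0.6508 -0.0126  0.13  ]
demag z.13 [ 0.5805 -0.1713  0.13  ]
demag z.13 [ 0.4299 -0.0931  0.13  ]
demag z.13 [0.4975 0.0728 0.13  ]
loupe [0.3546 0.2025 0.02  ]
oil [0.7057 0.0145 0.02  ]
watch [0.597  0.4506 0.02  ]
glassdome [0.5317 0.652  0.02  ]
[[0.0018, -0.9655, -0.2604, 0.0694], [1.0, 0.002, -0.0005, -0.0009], [0.001, -0.2604, 0.9655, -0.1581], [0.0, 0.0, 0.0, 1.0]] 376.05645360469816 326.06601294354635 237.2948751944875
```

Call:
play_rows:
  rows:
    - {"slide": [0.23,0.184,-0.013],"delta_rot": [0,0,0],"fingers": 1}
    - {"slide": [0.23,0.184,-0.013],"delta_rot": [0,0,0],"fingers": 1}
    - {"slide": [0.23,0.184,-0.013],"delta_rot": [0,0,0],"fingers": 1}
    - {"slide": [0.23,0.184,-0.013],"delta_rot": [0,0,0],"fingers": 1}
    - {"slide": [0.23,0.184,-0.013],"delta_rot": [0,0,0],"fingers": 1}
    - {"slide": [0.23,0.184,-0.013],"delta_rot": [0,0,0],"fingers": 1}
    - {"slide": [0.23,0.184,-0.013],"delta_rot": [0,0,0],"fingers": 1}
    - {"slide": [0.23,0.184,-0.013],"delta_rot": [0,0,0],"fingers": 1}

```text
time_s: 1.25
tcp_pos: [0.4026, 0.3463, 0.2424]
eef_rot: [-180.0, -0.0, -17.9]
contact_force: [1.3, -0.0, 0.5]
gripper_width: 0.088
gripper_force: 0.0
```

Call:
play_rows:
  rows:
    - {"slide": [0.23,0.184,-0.013],"delta_rot": [0,0,0],"fingers": 1}
    - {"slide": [0.23,0.184,-0.013],"delta_rot": [0,0,0],"fingers": 1}
    - {"slide": [0.23,0.184,-0.013],"delta_rot": [0,0,0],"fingers": 1}
    - {"slide": [0.23,0.184,-0.013],"delta_rot": [0,0,0],"fingers": 1}
    - {"slide": [0,0,0],"delta_rot": [0,0,1],"fingers": 1}
    - {"slide": [0,0,0],"delta_rot": [0,0,1],"fingers": 1}
    - {"slide": [0,0,0],"delta_rot": [0,0,1],"fingers": 1}
    - {"slide": [0,0,0],"delta_rot": [0,0,1],"fingers": 1}

```text
time_s: 2.25
tcp_pos: [0.4995, 0.2, 0.2499]
eef_rot: [180.0, 0.0, -36.4]
contact_force: [0.7, 0.8, -1.2]
gripper_width: 0.0879
gripper_force: 0.0
```

Call:
play_rows:
  rows:
    - {"slide": [0,0,0],"delta_rot": [0,0,1],"fingers": 1}
    - {"slide": [0,0,0],"delta_rot": [0,0,1],"fingers": 1}
    - {"slide": [0,0,0],"delta_rot": [0,0,1],"fingers": 1}
    - {"slide": [0,0,0],"delta_rot": [0,0,1],"fingers": 1}
    - {"slide": [0,0,0],"delta_rot": [0,0,1],"fingers": 1}
    - {"slide": [0,0,0],"delta_rot": [0,0,1],"fingers": 1}
    - {"slide": [0,0,0],"delta_rot": [0,0,1],"fingers": 1}
    - {"slide": [0,0,0],"delta_rot": [0,0,1],"fingers": 1}

```text
time_s: 3.25
tcp_pos: [0.4994, 0.2002, 0.2499]
eef_rot: [180.0, 0.0, -73.0]
contact_force: [0.1, 0.6, 0.2]
gripper_width: 0.0876
gripper_force: 0.0
```

Call:
play_rows:
  rows:
    - {"slide": [0,0,0],"delta_rot": [0,0,1],"fingers": 1}
    - {"slide": [0,0,0],"delta_rot": [0,0,1],"fingers": 1}
    - {"slide": [0,0,0],"delta_rot": [0,0,1],"fingers": 1}
    - {"slide": [0,0,0],"delta_rot": [0,0,0.7],"fingers": 1}
    - {"slide": [0,0,0],"delta_rot": [0,0,0],"fingers": 1}

```text
time_s: 3.88
tcp_pos: [0.4994, 0.2002, 0.25]
eef_rot: [180.0, 0.0, -89.8]
contact_force: [-0.3, -0.1, -0.3]
gripper_width: 0.0877
gripper_force: 0.0
```

```bash
cat >> h.py <<'E'
from scipy.spatial.transform import Rotation as Ro
def wrist():
    s=r.get_state();c=r.capture("wrist")
    A=np.eye(4);A[:3,:3]=Ro.from_euler("xyz",s["eef_rot"],degrees=True).as_matrix();A[:3,3]=s["tcp_pos"]
    M=np.linalg.inv(A@np.array(c["T_tool_cam"]))
    c["R"]=M[:3,:3];c["t"]=M[:3,3];c["s"]=s
    print("t",round(s["time_s"],2),"tcp",np.round(s["tcp_pos"],4),np.round(s["eef_rot"],2),"j",np.round(s["joints"],1));return c
E
python3 - <<'E'
from h import *
import pickle
c=wrist();pickle.dump(c,open("w1.pkl","wb"));cv2.imwrite("pics/w1.png",c["image"])
E
```

```text
t 3.88 tcp [0.4994 0.2002 0.25  ] [180.     0.   -89.81] j [ 42.7   6.8 -14.5  -0.  -68.7 -42.5]
```

View pics/w1.png

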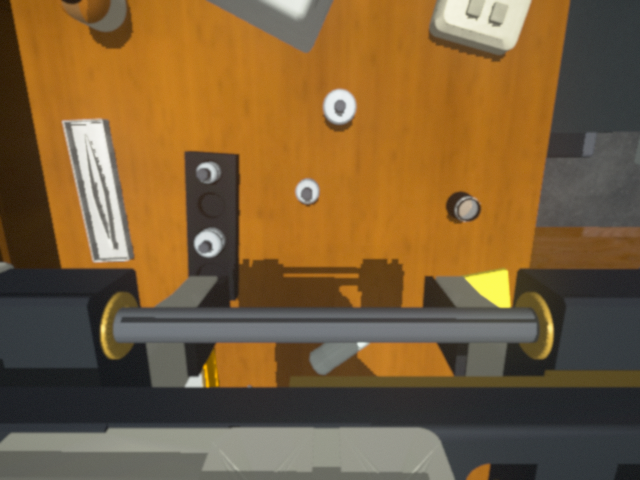

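The wrist view, where up is −y and left is +x, shows the large key at (340,107), the small key at (308,191), the block at left with its empty 27 mm pocket at (210,205), and the demagnetiser's near corner at (310,50). The arm hides the handle's middle.

```bash
python3 - <<'E'
from h import *
import pickle
c=pickle.load(open("w1.pkl","rb"));im=c["image"];h=cv2.cvtColor(im,cv2.COLOR_BGR2HSV)
p=lambda n,u,v,z:print(n,np.round((u,v),1),np.round(ray(c,u,v,z),4))
for n,(u0,v0,u1,v1) in(("large",(318,84,364,132)),("small",(290,174,326,210)),("f31",(190,226,228,260)),("f23",(192,158,224,188))):
    H=h[v0:v1,u0:u1]
    m=((H[...,1]<90)&(H[...,2]>90)).astype(np.uint8)
    k=max(cv2.findContours(m,0,1)[0],key=cv2.contourArea);k=cv2.convexHull(k)+np.array([u0,v0])
    (u,v),a,_=cv2.fitEllipse(k);z=.032 if n[0]=="f" else .022
    p(n,u,v,z);print("  dia mm",np.array(a)/c["fx"]*(c["s"]["tcp_pos"][2]+.158-z)*1000)
m=(h[140:310,175:250,2]<62).astype(np.uint8)
m=cv2.morphologyEx(m,cv2.MORPH_CLOSE,np.ones((5,5)))
k=max(cv2.findContours(m,0,1)[0],key=cv2.contourArea)+np.array([175,140]);print("blk",cv2.boundingRect(k))
ap=cv2.approxPolyDP(k,4,True)[:,0];
for q in ap:p("b",*q,.018)
for q in((310,50),(210,3),(330,5)):p("demag0",*q,0)
a=crop(im,175,140,255,310,3);b=crop(im,180,0,400,140,2)
W=np.zeros((520,700,3),np.uint8);W[:a.shape[0],:a.shape[1]]=a;W[:b.shape[0],250:250+b.shape[1]]=b;cv2.imwrite("pics/z2.png",W)
E
```

```text
large [339.1 106.5] [0.487 0.104 0.022]
  dia mm [34.1041755  37.32284646]
small [307.1 190.9] [0.5188 0.1864 0.022 ]
  dia mm [24.48342621 26.24652056]
f31 [208.7 242.1] [0.6211 0.2389 0.032 ]
  dia mm [28.89254539 32.04888103]
f23 [207.8 171.6] [0.6164 0.1664 0.032 ]
  dia mm [22.21324504 24.70651539]
blk (189, 156, 50, 154)
b [236 156] [0.5909 0.1519 0.018 ]
b [235 206] [0.5949 0.2033 0.018 ]
b [226 206] [0.6044 0.2034 0.018 ]
b [222 187] [0.6072 0.1834 0.018 ]
b [212 189] [0.6178 0.1855 0.018 ]
b [220 179] [0.6088 0.1752 0.018 ]
b [196 190] [0.6345 0.1867 0.018 ]
b [189 208] [0.6435 0.2057 0.018 ]
b [190 274] [0.649  0.2797 0.018 ]
b [218 276] [0.6183 0.2819 0.018 ]
b [198 309] [0.6437 0.3218 0.018 ]
b [228 309] [0.6097 0.3217 0.018 ]
b [228 301] [0.6091 0.3118 0.018 ]
b [238 292] [0.5972 0.3008 0.018 ]
demag0 [310  50] [0.5159 0.0496 0.    ]
demag0 [210   3] [0.6119 0.0088 0.    ]
demag0 [330   5] [0.4964 0.01   0.    ]
```

View pics/z2.png

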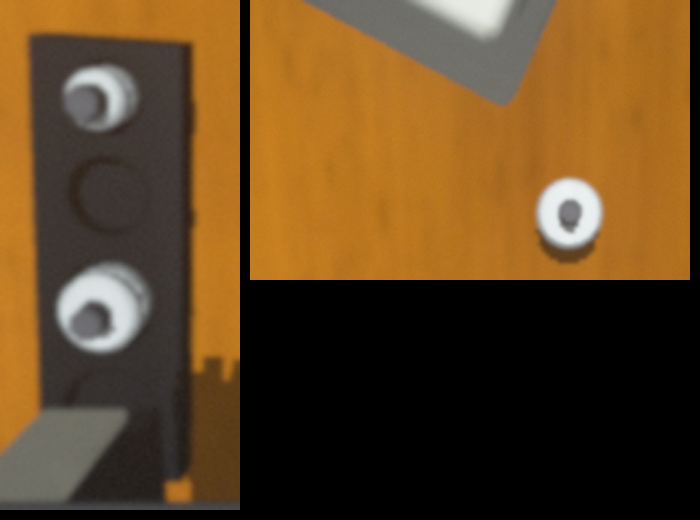

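Call:
play_rows:
  rows:
    - {"slide": [-0.18,-0.18,0.16],"delta_rot": [0,0,0],"fingers": 1}
    - {"slide": [-0.18,-0.18,0.16],"delta_rot": [0,0,0],"fingers": 1}
    - {"slide": [-0.18,-0.18,0.16],"delta_rot": [0,0,0],"fingers": 1}
    - {"slide": [-0.18,-0.18,0.16],"delta_rot": [0,0,0],"fingers": 1}
    - {"slide": [0,0,0],"delta_rot": [0,0,0.8],"fingers": 1}
    - {"slide": [0,0,0],"delta_rot": [0,0,0],"fingers": 1}

```text
time_s: 4.68
tcp_pos: [0.6072, 0.3085, 0.1529]
eef_rot: [179.9, -0.1, -93.4]
contact_force: [0.9, 0.3, 0.8]
gripper_width: 0.0876
gripper_force: 0.0
```

```bash
python3 - <<'E'
from h import *
import pickle
c=wrist();pickle.dump(c,open("w2.pkl","wb"))
g=cv2.convertScaleAbs(c["image"],alpha=1.6,beta=10)
pt=lambda x,y,z:tuple(int(round(q)) for q in proj(c,(x,y,z)))
u0,v0=pt(.66,.13,.018);u1,v1=pt(.58,.33,.018);print(u0,v0,u1,v1)
u0,v0=max(u0-10,0),max(v0-10,0);u1,v1=min(u1+10,640),min(v1+20,480)
s=min(800/(u1-u0),600/(v1-v0));s=int(s);print(u0,v0,s)
cv2.imwrite("pics/z3.png",crop(g,u0,v0,u1,v1,s))
E
```

```text
t 4.67 tcp [0.6072 0.3085 0.1529] [ 1.7994e+02 -7.0000e-02 -9.3410e+01] j [ 43.3  24.   -4.    0.  -62.1 -46.7]
232 -26 360 249
222 0 2
```

View pics/z3.png

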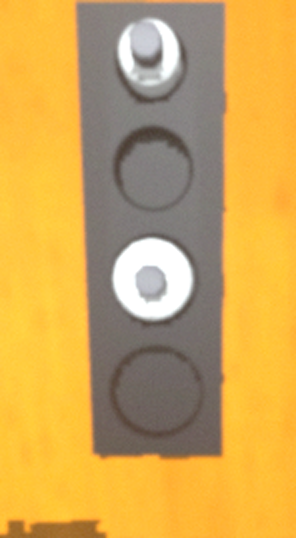

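The large pocket's rim is centred near crop (156,390) and the small one near (153,167). I'll cast both onto z = 18 mm and check their spacing against the 82 mm given.

```bash
python3 - <<'E'
from h import *
import pickle
c=pickle.load(open("w2.pkl","rb"))
L=ray(c,222+156.5/2,390.5/2,.018);s=ray(c,222+153/2,167.5/2,.018)
d=L-s;print(L,s,np.linalg.norm(d)*1e3,"yaw",np.degrees(np.arctan2(-d[0],d[1])))
for n,q,w in(("L",(204-109,436-345),35),("s",(192-113,210-125),27)):print(n,np.array(q)/2/c["fx"]*.293*1000)
h=ray(c,222+153/2,279/2,.032);print("f31 head",h,"expect",s+d*39/82)
# tool delta helper
cur=c["s"]["tcp_pos"];R=Ro.from_euler("xyz",c["s"]["eef_rot"],degrees=True).as_matrix()
for n,t in(("small hover",(.5188,.1864,.10)),):print(n,np.round(R.T@(np.array(t)-cur)/.15,3))
E
```

```text
[0.62550108 0.28355951 0.018     ] [0.62061106 0.2021792  0.018     ] 81.52708970874194 yaw -3.4386850981732904
L [37.00907102 35.45079435]
s [30.77596432 33.11337934]
f31 head [0.62263488 0.24124413 0.032     ] expect [0.6229368  0.24088447 0.018     ]
small hover [0.847 0.539 0.355]
```

```bash
python3 - <<'E'
from h import *
import pickle
V=[pickle.load(open(f,"rb")) for f in("w1.pkl","w2.pkl")]
for n,g,d in(("small",(.5188,.186),.024),("large",(.487,.104),.032)):
    A=[];b=[]
    for c in V:
        o=-c["R"].T@c["t"]
        u,v=map(int,proj(c,(*g,.015)));w=26
        if not(w<u<640-w and 0<v<300):print("out",u,v);continue
        v0=max(v-w,0);H=cv2.cvtColor(c["image"][v0:v+w,u-w:u+w],cv2.COLOR_BGR2HSV)
        m=((H[...,1]<90)&(H[...,2]>80)).astype(np.uint8)
        k=max(cv2.findContours(m,0,1)[0],key=cv2.contourArea);k=cv2.convexHull(k)+np.array([u-w,v0])
        (x,y),a,_=cv2.fitEllipse(k);P=ray(c,x,y,.02)
        e=P[:2]-o[:2];nrm=np.array([-e[1],e[0]])/np.linalg.norm(e)
        A.append(nrm);b.append(nrm@o[:2]);print(n,(u,v),np.round(P,4),np.round(a,1),"cam",np.round(o,3))
    if len(A)==2:print(n,"planes",np.linalg.solve(A,b))
E
```

```text
small (307, 189) [0.5189 0.1867 0.02  ] [23.9 25.6] cam [0.499 0.131 0.408]
small (438, 51) [0.5205 0.1875 0.02  ] [35.1 45.1] cam [0.603 0.24  0.311]
small planes [0.51883134 0.18640423]
large (338, 107) [0.4869 0.1039 0.02  ] [33.2 36.4] cam [0.499 0.131 0.408]
out 488 -86
```

Call:
play_rows:
  rows:
    - {"slide": [0.17,0.108,0.071],"delta_rot": [0,0,0],"fingers": 0.2}
    - {"slide": [0.17,0.108,0.071],"delta_rot": [0,0,0],"fingers": 0.2}
    - {"slide": [0.17,0.108,0.071],"delta_rot": [0,0,0],"fingers": 0.2}
    - {"slide": [0.17,0.108,0.071],"delta_rot": [0,0,0],"fingers": 0.2}
    - {"slide": [0.167,0.107,0.071],"delta_rot": [0,0,0],"fingers": 0.2}
    - {"slide": [0,0,0],"delta_rot": [0,0,0],"fingers": 0.2}
    - {"slide": [0,0,0],"delta_rot": [0,0,0],"fingers": 0.2}
  squeeze: 25

```text
time_s: 5.6
tcp_pos: [0.5195, 0.1871, 0.1019]
eef_rot: [-179.9, 0.1, -93.4]
contact_force: [0.7, 0.8, 0.9]
gripper_width: 0.0529
gripper_force: 0.0
```

Call:
play_rows:
  rows:
    - {"slide": [0.005,0.004,0.19],"delta_rot": [0,0,0],"fingers": 0.2}
    - {"slide": [0,0,0.19],"delta_rot": [0,0,0],"fingers": 0.2}
    - {"slide": [0,0,0.12],"delta_rot": [0,0,0],"fingers": 0.2}
    - {"slide": [0,0,0.09],"delta_rot": [0,0,0],"fingers": 0.2}
    - {"slide": [0,0,0],"delta_rot": [0,0,0],"fingers": 0.2}
    - {"slide": [0,0,0],"delta_rot": [0,0,0],"fingers": -1}
    - {"slide": [0,0,0],"delta_rot": [0,0,0],"fingers": -1}
    - {"slide": [0,0,0],"delta_rot": [0,0,0],"fingers": -1}

```text
time_s: 6.6
tcp_pos: [0.5184, 0.1862, 0.0128]
eef_rot: [-180.0, 0.0, -93.5]
contact_force: [-0.5, -0.1, -0.0]
gripper_width: 0.0283
gripper_force: 0.0
```

Call:
play_rows:
  rows:
    - {"slide": [0,0,0],"delta_rot": [0,0,0],"fingers": -1}
    - {"slide": [0,0,0],"delta_rot": [0,0,0],"fingers": -1}
    - {"slide": [0,0,0],"delta_rot": [0,0,0],"fingers": -1}

```text
time_s: 6.98
tcp_pos: [0.5184, 0.1861, 0.0127]
eef_rot: [-180.0, 0.0, -93.5]
contact_force: [-1.1, -0.0, 5.2]
gripper_width: 0.0231
gripper_force: 25.0
```

Call:
play_rows:
  rows:
    - {"slide": [0,0,-0.2],"delta_rot": [0,0,0],"fingers": -1}
    - {"slide": [0,0,-0.2],"delta_rot": [0,0,0],"fingers": -1}
    - {"slide": [0,0,-0.1],"delta_rot": [0,0,0],"fingers": -1}
    - {"slide": [0,0,0],"delta_rot": [0,0,0],"fingers": -1}

```text
time_s: 7.48
tcp_pos: [0.5184, 0.1862, 0.0878]
eef_rot: [-179.9, 0.1, -93.5]
contact_force: [-0.3, -0.1, -1.4]
gripper_width: 0.0232
gripper_force: 25.0
```

```bash
python3 - <<'E'
from h import *
c=wrist();cv2.imwrite("pics/w3.png",crop(c["image"],180,180,480,400,2))
R=Ro.from_euler("xyz",c["s"]["eef_rot"],degrees=True).as_matrix();cur=c["s"]["tcp_pos"]
print(np.round(R.T@(np.array((.6206,.2022,cur[2]))-cur)/.15,3))
print(proj(c,cur+R@[0,0,.013]),proj(c,cur+R@[0,0,-.011]))
print("edges",proj(c,cur+R@[.012,0,0.0]),proj(c,cur+R@[0,.012,0]))
E
```

```text
t 7.47 tcp [0.5184 0.1862 0.0878] [-1.7993e+02  8.0000e-02 -9.3500e+01] j [ 40.1  16.5 -25.4  -0.  -48.  -43.6]
[-0.148 -0.673  0.001]
(np.float64(325.2634051351975), np.float64(282.061644281958)) (np.float64(325.1275658823307), np.float64(303.287677710583))
edges (np.float64(325.22714776830645), np.float64(267.8804752897723)) (np.float64(351.639532020643), np.float64(292.89205549896417))
```

View pics/w3.png

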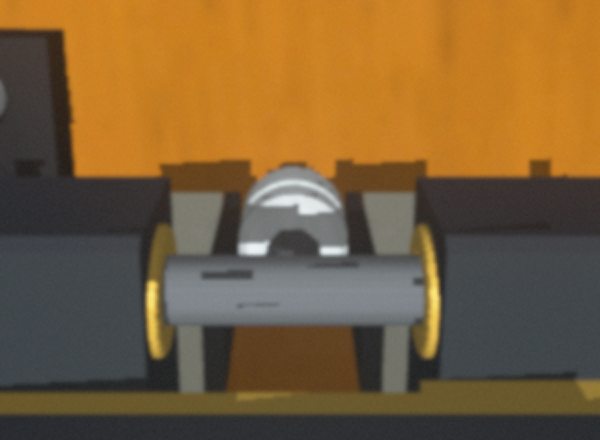

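The view shows the small key gripped upright and centred, with its outline at u 300–354 and its foot edge at v 262. Both are within 1 mm of what I predicted.

Call:
play_rows:
  rows:
    - {"slide": [-0.037,-0.169,0],"delta_rot": [0,0,0],"fingers": -1}
    - {"slide": [-0.037,-0.169,0],"delta_rot": [0,0,0],"fingers": -1}
    - {"slide": [-0.037,-0.169,0],"delta_rot": [0,0,0],"fingers": -1}
    - {"slide": [-0.037,-0.169,0],"delta_rot": [0,0,0],"fingers": -1}
    - {"slide": [0,0,0.15],"delta_rot": [0,0,0],"fingers": -1}
    - {"slide": [0,0,0.15],"delta_rot": [0,0,0],"fingers": -1}
    - {"slide": [0,0,0.05],"delta_rot": [0,0,0],"fingers": -1}
    - {"slide": [0,0,0],"delta_rot": [0,0,0],"fingers": -1}

```text
time_s: 8.52
tcp_pos: [0.6201, 0.2015, 0.0335]
eef_rot: [179.9, -0.1, -93.5]
contact_force: [-0.4, -0.4, -0.4]
gripper_width: 0.0227
gripper_force: 25.0
```

Call:
play_rows:
  rows:
    - {"slide": [0,0,0.01],"delta_rot": [0,0,0],"fingers": -1}
    - {"slide": [0,0,0.02],"delta_rot": [0,0,0],"fingers": -1}
    - {"slide": [0,0,0.01],"delta_rot": [0,0,0],"fingers": -1}

```text
time_s: 8.9
tcp_pos: [0.6208, 0.202, 0.029]
eef_rot: [-180.0, 0.0, -93.5]
contact_force: [0.6, 0.3, -1.0]
gripper_width: 0.0227
gripper_force: 25.0
```

Call:
play_rows:
  rows:
    - {"slide": [0,0,0.015],"delta_rot": [0,0,0],"fingers": -1}
    - {"slide": [0,0,0.015],"delta_rot": [0,0,0],"fingers": -1}
    - {"slide": [0,0,0.01],"delta_rot": [0,0,0],"fingers": -1}
    - {"slide": [0,0,0],"delta_rot": [0,0,0],"fingers": -1}

```text
time_s: 9.4
tcp_pos: [0.6206, 0.2018, 0.0225]
eef_rot: [180.0, -0.0, -93.5]
contact_force: [0.7, -0.3, -0.5]
gripper_width: 0.023
gripper_force: 25.0
```

Call:
play_rows:
  rows:
    - {"slide": [0,0,0.01],"delta_rot": [0,0,0],"fingers": -1}
    - {"slide": [0,0,0],"delta_rot": [0,0,0],"fingers": -1}
    - {"slide": [0,0,0],"delta_rot": [0,0,0],"fingers": -0.2}
    - {"slide": [0,0,0],"delta_rot": [0,0,0],"fingers": 0.1}
    - {"slide": [0,0,0],"delta_rot": [0,0,0],"fingers": 0.1}
    - {"slide": [0,0,-0.1],"delta_rot": [0,0,0],"fingers": 0.1}
    - {"slide": [0,0,-0.25],"delta_rot": [0,0,0],"fingers": 0.2}
    - {"slide": [0,0,-0.25],"delta_rot": [0,0,0],"fingers": 0.2}

```text
time_s: 10.4
tcp_pos: [0.6207, 0.2018, 0.1132]
eef_rot: [-180.0, -0.0, -93.5]
contact_force: [0.5, 0.1, 1.0]
gripper_width: 0.0525
gripper_force: 0.0
```

```bash
python3 - <<'E'
from h import *
s=r.get_state();R=Ro.from_euler("xyz",s["eef_rot"],degrees=True).as_matrix();cur=s["tcp_pos"];print(cur,s["eef_rot"],s["gripper_width"])
print(np.round(R.T@(np.array((.4869,.1039,.10))-cur)/.15,3))
T=r.capture("top");i=T["image"];cv2.imwrite("pics/t2.png",crop(i,265,170,400,285,5))
E
```

```text
[0.62074637 0.20184355 0.11316989] [-1.79983704e+02 -5.84354035e-03 -9.34831600e+01] 0.05248695459486817
[0.706 0.851 0.088]
```

View pics/t2.png

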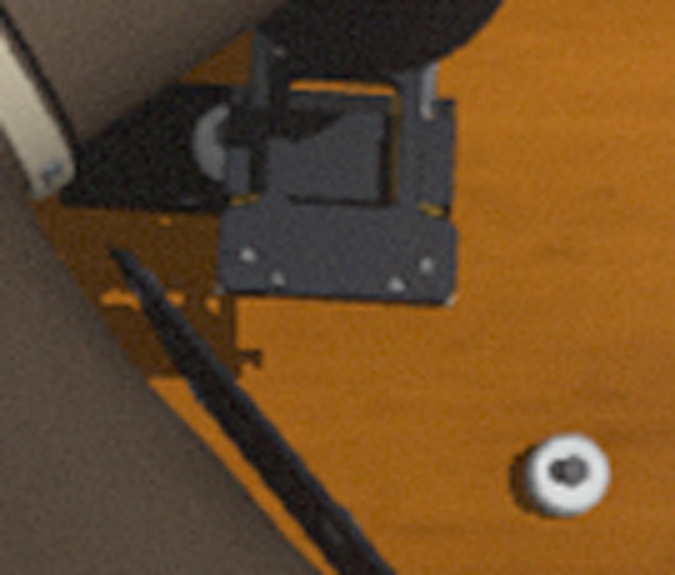

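The arm hides the block in this view; the large key is still in place at right. I'll check the seated key with the wrist camera later, and go for the large key now.

Call:
play_rows:
  rows:
    - {"slide": [0.118,0.142,0.015],"delta_rot": [0,0,0],"fingers": 0.2}
    - {"slide": [0.118,0.142,0.015],"delta_rot": [0,0,0],"fingers": 0.2}
    - {"slide": [0.118,0.142,0.015],"delta_rot": [0,0,0],"fingers": 0.2}
    - {"slide": [0.118,0.142,0.015],"delta_rot": [0,0,0],"fingers": 0.2}
    - {"slide": [0.118,0.142,0.015],"delta_rot": [0,0,0],"fingers": 0.2}
    - {"slide": [0.116,0.141,0.013],"delta_rot": [0,0,0],"fingers": 0.2}
    - {"slide": [0,0,0],"delta_rot": [0,0,0],"fingers": 0.2}

```text
time_s: 11.32
tcp_pos: [0.4856, 0.1031, 0.099]
eef_rot: [-180.0, 0.0, -93.5]
contact_force: [0.8, 0.1, 0.0]
gripper_width: 0.0526
gripper_force: 0.0
```

Call:
play_rows:
  rows:
    - {"slide": [0,0,0.19],"delta_rot": [0,0,0],"fingers": 0.2}
    - {"slide": [0,0,0.19],"delta_rot": [0,0,0],"fingers": 0.2}
    - {"slide": [0,0,0.12],"delta_rot": [0,0,0],"fingers": 0.2}
    - {"slide": [0,0,0.08],"delta_rot": [0,0,0],"fingers": 0.2}
    - {"slide": [0,0,0],"delta_rot": [0,0,0],"fingers": 0.2}

```text
time_s: 11.95
tcp_pos: [0.4869, 0.1041, 0.0107]
eef_rot: [180.0, -0.0, -93.5]
contact_force: [0.3, -0.3, -0.4]
gripper_width: 0.0526
gripper_force: 0.0
```

Call:
play_rows:
  rows:
    - {"slide": [0,0,-0.016],"delta_rot": [0,0,0],"fingers": 0.2}
    - {"slide": [0,0,0],"delta_rot": [0,0,0],"fingers": -1}
    - {"slide": [0,0,0],"delta_rot": [0,0,0],"fingers": -1}
    - {"slide": [0,0,0],"delta_rot": [0,0,0],"fingers": -1}
    - {"slide": [0,0,0],"delta_rot": [0,0,0],"fingers": -1}
    - {"slide": [0,0,0],"delta_rot": [0,0,0],"fingers": -1}

```text
time_s: 12.7
tcp_pos: [0.487, 0.1041, 0.0137]
eef_rot: [-180.0, 0.0, -93.5]
contact_force: [-1.6, 0.6, 5.6]
gripper_width: 0.031
gripper_force: 25.0
```

Call:
play_rows:
  rows:
    - {"slide": [0,0,-0.2],"delta_rot": [0,0,0],"fingers": -1}
    - {"slide": [0,0,-0.25],"delta_rot": [0,0,0],"fingers": -1}
    - {"slide": [0,0,-0.15],"delta_rot": [0,0,0],"fingers": -1}
    - {"slide": [0,0,0],"delta_rot": [0,0,0],"fingers": -1}

```text
time_s: 13.2
tcp_pos: [0.4877, 0.1046, 0.1049]
eef_rot: [-179.8, 0.1, -93.5]
contact_force: [-1.0, -0.1, -1.8]
gripper_width: 0.031
gripper_force: 25.0
```

```bash
python3 - <<'E'
from h import *
c=wrist()
R=Ro.from_euler("xyz",c["s"]["eef_rot"],degrees=True).as_matrix();cur=c["s"]["tcp_pos"]
print(c["s"]["gripper_width"],np.round(R.T@(np.array((.6255,.2836,cur[2]))-cur)/.15,3))
im=c["image"]
for d in(.0,.016):print(np.round(proj(c,cur+R@[.016,0,.011]),1),np.round(proj(c,cur+R@[0,.016,0]),1),np.round(proj(c,cur+R@[0,-.016,0]),1))
# edges: column through the key and row
print(im[240:300:2,326].tolist())
row=cv2.cvtColor(im[278:292],cv2.COLOR_BGR2HSV).mean(0);print([(u,int(row[u,1]),int(row[u,2])) for u in range(276,380,3)])
E
```

```text
t 13.2 tcp [0.4877 0.1046 0.1049] [-1.7984e+02  1.2000e-01 -9.3490e+01] j [ 34.7  10.7 -30.8   0.  -48.3 -38.2]
0.031008855578333216 [-1.247 -0.844  0.005]
[325.3 251.9] [360.5 292.9] [289.9 292.8]
[325.3 251.9] [360.5 292.9] [289.9 292.8]
[[38, 110, 173], [35, 109, 172], [31, 107, 171], [35, 110, 173], [37, 110, 173], [39, 108, 167], [88, 111, 137], [125, 126, 126], [130, 130, 128], [174, 172, 168], [171, 171, 165], [129, 131, 128], [152, 151, 147], [202, 201, 194], [211, 208, 201], [215, 213, 205], [220, 219, 212], [222, 221, 214], [222, 221, 214], [221, 221, 214], [221, 220, 214], [191, 190, 183], [112, 112, 110], [106, 106, 104], [109, 107, 106], [94, 95, 92], [59, 59, 60], [55, 56, 57], [55, 55, 56], [56, 54, 57]]
[(276, 25, 108), (279, 27, 96), (282, 44, 57), (285, 48, 45), (288, 45, 46), (291, 48, 70), (294, 5, 113), (297, 8, 136), (300, 8, 144), (303, 7, 150), (306, 10, 154), (309, 8, 154), (312, 8, 148), (315, 7, 148), (318, 8, 148), (321, 7, 146), (324, 6, 145), (327, 7, 144), (330, 7, 135), (333, 8, 136), (336, 9, 146), (339, 9, 175), (342, 8, 172), (345, 7, 172), (348, 9, 169), (351, 8, 167), (354, 9, 159), (357, 8, 138), (360, 14, 102), (363, 35, 50), (366, 39, 47), (369, 50, 49), (372, 31, 82), (375, 26, 107), (378, 25, 109)]
```

Call:
play_rows:
  rows:
    - {"slide": [-0.156,-0.106,0],"delta_rot": [0,0,0],"fingers": -1}
    - {"slide": [-0.156,-0.106,0],"delta_rot": [0,0,0],"fingers": -1}
    - {"slide": [-0.156,-0.106,0],"delta_rot": [0,0,0],"fingers": -1}
    - {"slide": [-0.156,-0.106,0],"delta_rot": [0,0,0],"fingers": -1}
    - {"slide": [-0.156,-0.106,0],"delta_rot": [0,0,0],"fingers": -1}
    - {"slide": [-0.156,-0.106,0],"delta_rot": [0,0,0],"fingers": -1}
    - {"slide": [-0.156,-0.106,0],"delta_rot": [0,0,0],"fingers": -1}
    - {"slide": [-0.155,-0.105,0],"delta_rot": [0,0,0],"fingers": -1}

```text
time_s: 14.25
tcp_pos: [0.6247, 0.2831, 0.1011]
eef_rot: [179.9, -0.1, -93.5]
contact_force: [0.1, -0.1, -0.6]
gripper_width: 0.031
gripper_force: 25.0
```

Call:
play_rows:
  rows:
    - {"slide": [0,0,0.1],"delta_rot": [0,0,0],"fingers": -1}
    - {"slide": [0,0,0.15],"delta_rot": [0,0,0],"fingers": -1}
    - {"slide": [0,0,0.14],"delta_rot": [0,0,0],"fingers": -1}
    - {"slide": [0,0,0.07],"delta_rot": [0,0,0],"fingers": -1}
    - {"slide": [0,0,0],"delta_rot": [0,0,0],"fingers": -1}
    - {"slide": [0,0,0],"delta_rot": [0,0,0],"fingers": -1}

```text
time_s: 15.0
tcp_pos: [0.6252, 0.2829, 0.0348]
eef_rot: [-180.0, 0.0, -93.5]
contact_force: [0.0, -0.2, -0.4]
gripper_width: 0.0309
gripper_force: 25.0
```

Call:
play_rows:
  rows:
    - {"slide": [-0.004,0,0.01],"delta_rot": [0,0,0],"fingers": -1}
    - {"slide": [0,0,0.02],"delta_rot": [0,0,0],"fingers": -1}
    - {"slide": [0,0,0.015],"delta_rot": [0,0,0],"fingers": -1}
    - {"slide": [0,0,0.015],"delta_rot": [0,0,0],"fingers": -1}
    - {"slide": [0,0,0.015],"delta_rot": [0,0,0],"fingers": -1}
    - {"slide": [0,0,0],"delta_rot": [0,0,0],"fingers": -1}

```text
time_s: 15.75
tcp_pos: [0.6251, 0.2835, 0.0229]
eef_rot: [-180.0, -0.0, -93.5]
contact_force: [0.4, 0.7, -0.8]
gripper_width: 0.031
gripper_force: 25.0
```

Call:
play_rows:
  rows:
    - {"slide": [0,0,0.008],"delta_rot": [0,0,0],"fingers": -1}
    - {"slide": [0,0,0],"delta_rot": [0,0,0],"fingers": -0.2}
    - {"slide": [0,0,0],"delta_rot": [0,0,0],"fingers": 0.2}
    - {"slide": [0,0,0],"delta_rot": [0,0,0],"fingers": 0.2}
    - {"slide": [0,0,-0.1],"delta_rot": [0,0,0],"fingers": 0.3}
    - {"slide": [0,0,-0.3],"delta_rot": [0,0,0],"fingers": 0.5}
    - {"slide": [0,0,-0.3],"delta_rot": [0,0,0],"fingers": 0.5}
    - {"slide": [0,0,-0.25],"delta_rot": [0,0,0],"fingers": 0.5}

```text
time_s: 16.75
tcp_pos: [0.6254, 0.2837, 0.1679]
eef_rot: [-179.9, 0.1, -93.5]
contact_force: [0.4, -0.1, -0.5]
gripper_width: 0.0658
gripper_force: 0.0
```

```bash
python3 - <<'E'
from h import *
c=wrist();cv2.imwrite("pics/w4.png",c["image"][0:420])
s=c["s"]
D=[(.2069,.6420,.2256,20.59,.63),(.4994,.2002,.25,6.8,-14.5),(.6072,.3085,.1529,24,-4),(.5184,.1862,.0878,16.5,-25.4),(.4877,.1046,.1049,10.7,-30.8),(*s["tcp_pos"],*s["joints"][1:3])]
A=[];b=[]
for x,y,z,q2,q3 in D:
    a,f=np.radians([q2,q2-q3]);rr=np.sqrt(x*x+y*y-.1916**2)
    A+= [[np.sin(a),np.cos(a),np.cos(f),np.sin(f),1,0],[np.cos(a),-np.sin(a),-np.sin(f),np.cos(f),0,1]];b+=[rr,z]
sol,res,*_=np.linalg.lstsq(A,b,rcond=None);print(np.round(sol,3),res)
E
```

```text
t 16.75 tcp [0.6254 0.2837 0.1679] [-1.7989e+02  8.0000e-02 -9.3480e+01] j [ 40.6  23.7  -2.3   0.  -63.8 -44.1]
[ 0.602  0.001  0.462  0.003 -0.001 -0.183] [2.18032075e-06]
```

View pics/w4.png

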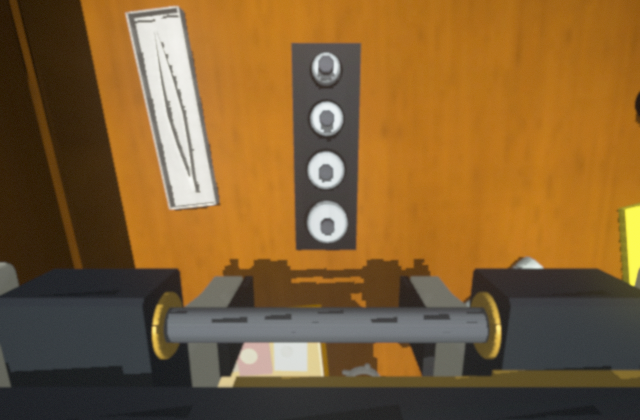

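The wrist view shows all four pockets filled in line: (326,70), (326,119), (325,170), (327,221), with the keys upright. Next I'll check the handle's near end face in numbers from the first scene frame.

```bash
python3 - <<'E'
from h import *
import pickle
T,S=pickle.load(open("c0.pkl","rb"))
g=cv2.cvtColor(S["image"],cv2.COLOR_BGR2GRAY)
print(g[228:246,244:266])
a=np.array([.4764,.3666,.014]);d=np.array([.775,.632,0]);nrm=np.array([-.632,.775,0])
e=a-.045*d;print("near face",np.round(proj(S,e),1),[np.round(proj(S,e+.0065*q),1).tolist() for q in(nrm,-nrm,np.array([0,0,1]),np.array([0,0,-1]))])
c=wrist();print("far end in wrist",np.round(proj(c,a+.045*d),1),np.round(proj(c,a-.045*d),1))
cur=c["s"]["tcp_pos"];R=Ro.from_euler("xyz",c["s"]["eef_rot"],degrees=True).as_matrix()
print(np.round(R.T@(np.array((.4764,.3666,.16))-cur)/.15,3))
E
```

```text
[[135 137 136 134 133 123 127 187 233 237 237 239 243 245 245 244 237 232
  228 226 211 190]
 [134 136 137 136 133 122 170 235 245 243 242 241 242 244 244 242 238 226
  223 225 210 183]
 [133 133 133 136 126 161 219 238 237 238 240 242 243 243 241 239 237 231
  218 216 202 167]
 [133 132 133 131 151 194 231 234 244 251 251 253 252 245 239 236 235 233
  228 196 175 162]
 [137 137 133 138 167 197 192 163 151 168 180 201 243 251 239 229 226 224
  225 197 171 149]
 [139 136 133 145 167 166 154 155 154 151 149 148 165 231 248 237 220 212
  210 194 166 126]
 [138 137 134 133 148 157 157 157 157 157 154 155 130 132 192 233 231 210
  190 171 139  89]
 [136 135 136 127 144 159 156 158 158 158 157 155 155 152 152 182 218 209
  176 147 100 106]
 [133 134 136 132 152 161 158 158 159 159 158 155 157 160 133 142 190 158
  124 125 125 133]
 [137 137 137 104 125 160 159 158 157 157 157 156 157 159 134 138 173 180
  150  95 107 133]
 [137 137 142 104  94 148 165 159 158 158 159 156 155 157 158 157 161 161
  126 120 135 134]
 [138 140 103  61  61  79 138 165 160 160 159 158 155 157 160 160 154 145
  100 105 138 131]
 [139 139 140 105  61  59  72 135 165 161 159 159 156 158 162 159 140 114
  125 136 135 133]
 [140 138 139 143 102 109 142 109 111 150 163 162 161 161 152 118  75  57
  109 138 135 134]
 [138 139 139 140 139 137 138 136 136 136 139 140 144 132 101  68  53 108
  140 137 136 136]
 [139 138 137 138 135 136 136 136 137 136 134 130 131 131 132 135 140 138
  137 136 136 136]
 [139 139 138 137 137 135 134 136 135 134 131 130 131 130 133 134 135 135
  135 135 136 135]
 [136 139 140 138 137 137 135 134 134 134 134 134 134 135 136 136 135 134
  132 136 135 137]]
near face [253.1 235.4] [[249.9, 234.8], [256.4, 235.9], [252.8, 232.7], [253.4, 238.1]]
t 16.8 tcp [0.6277 0.2847 0.1737] [-179.52    0.28  -93.43] j [ 40.6  23.5  -2.    0.1 -64.  -44.1]
far end in wrist [458.5 325.8] [539.7 264.4]
[-0.484  1.04   0.085]
```

The near face is uniform (about 157 grey) where a 13 mm hole would have to show, so it is the solid butt, and the socket is at the far-left end. Next I'll move over the handle and turn to line up with the bar.

Call:
play_rows:
  rows:
    - {"slide": [-0.069,0.149,0.012],"delta_rot": [0,0,0],"fingers": 0.3}
    - {"slide": [-0.069,0.149,0.012],"delta_rot": [0,0,0],"fingers": 0.3}
    - {"slide": [-0.069,0.149,0.012],"delta_rot": [0,0,0],"fingers": 0.3}
    - {"slide": [-0.069,0.149,0.012],"delta_rot": [0,0,0],"fingers": 0.3}
    - {"slide": [-0.069,0.149,0.012],"delta_rot": [0,0,0],"fingers": 0.3}
    - {"slide": [-0.069,0.149,0.012],"delta_rot": [0,0,0],"fingers": 0.3}
    - {"slide": [-0.069,0.146,0.012],"delta_rot": [0,0,0],"fingers": 0.3}
    - {"slide": [0,0,0],"delta_rot": [0,0,1],"fingers": 0.3}

```text
time_s: 17.85
tcp_pos: [0.4718, 0.3663, 0.1522]
eef_rot: [180.0, 0.0, -98.0]
contact_force: [0.3, -0.5, 0.1]
gripper_width: 0.057
gripper_force: 0.0
```

Call:
play_rows:
  rows:
    - {"slide": [0,0,0],"delta_rot": [0,0,1],"fingers": 0.3}
    - {"slide": [0,0,0],"delta_rot": [0,0,1],"fingers": 0.3}
    - {"slide": [0,0,0],"delta_rot": [0,0,1],"fingers": 0.3}
    - {"slide": [0,0,0],"delta_rot": [0,0,1],"fingers": 0.3}
    - {"slide": [0,0,0],"delta_rot": [0,0,1],"fingers": 0.3}
    - {"slide": [0,0,0],"delta_rot": [0,0,1],"fingers": 0.3}
    - {"slide": [0,0,0],"delta_rot": [0,0,1],"fingers": 0.3}
    - {"slide": [0,0,0],"delta_rot": [0,0,1],"fingers": 0.3}

```text
time_s: 18.85
tcp_pos: [0.4731, 0.3656, 0.1521]
eef_rot: [-180.0, 0.0, -134.9]
contact_force: [0.4, -0.0, -0.6]
gripper_width: 0.0565
gripper_force: 0.0
```

Call:
play_rows:
  rows:
    - {"slide": [0,0,0],"delta_rot": [0,0,1],"fingers": 0.3}
    - {"slide": [0,0,0],"delta_rot": [0,0,0.3],"fingers": 0.3}
    - {"slide": [0,0,0],"delta_rot": [0,0,0],"fingers": 0.3}

```text
time_s: 19.23
tcp_pos: [0.4734, 0.3655, 0.152]
eef_rot: [-180.0, 0.0, -140.6]
contact_force: [0.3, 0.6, 1.2]
gripper_width: 0.0569
gripper_force: 0.0
```

```bash
python3 - <<'E'
from h import *
c=wrist();im=c["image"]
a=np.array([.4764,.3666,.02]);d=np.array([.775,.632,0])
print("pred near/mid/far",[np.round(proj(c,a+k*d),1).tolist() for k in(-.045,0,.045)])
H=cv2.cvtColor(im,cv2.COLOR_BGR2HSV);m=((H[...,1]<60)&(H[...,2]>110)).astype(np.uint8)
m[:, :240]=0;m[:,410:]=0;m[302:]=0
k=max(cv2.findContours(m,0,1)[0],key=cv2.contourArea);print(cv2.boundingRect(k))
for v in range(180,302,12):
    x=np.flatnonzero(m[v]);print(v,(x.min(),x.max(),np.round(ray(c,(x.min()+x.max())/2,v,.028)[:2],4)) if len(x) else None)
E
```

```text
t 19.23 tcp [0.4734 0.3655 0.152 ] [-180.      0.   -140.62] j [  56.4   16.7  -15.2    0.   -58.1 -107. ]
pred near/mid/far [[323.3, 172.8], [323.2, 229.9], [323.0, 282.8]]
(306, 171, 37, 115)
180 (np.int64(306), np.int64(342), array([0.4447, 0.3415]))
192 (np.int64(307), np.int64(342), array([0.4514, 0.3475]))
204 (np.int64(307), np.int64(342), array([0.4585, 0.3533]))
216 (np.int64(307), np.int64(342), array([0.4657, 0.3592]))
228 (np.int64(307), np.int64(341), array([0.4732, 0.3649]))
240 (np.int64(307), np.int64(341), array([0.4806, 0.371 ]))
252 (np.int64(307), np.int64(340), array([0.4885, 0.3769]))
264 (np.int64(307), np.int64(340), array([0.4961, 0.3832]))
276 (np.int64(307), np.int64(340), array([0.504 , 0.3896]))
288 (np.int64(240), np.int64(409), array([0.5114, 0.3968]))
300 None
```

Call:
play_rows:
  rows:
    - {"slide": [0,0,0.22],"delta_rot": [0,0,0],"fingers": 0.3}
    - {"slide": [0,0,0.25],"delta_rot": [0,0,0],"fingers": 0.3}
    - {"slide": [0,0,0.25],"delta_rot": [0,0,0],"fingers": 0.3}
    - {"slide": [0,0,0.16],"delta_rot": [0,0,0],"fingers": 0.3}
    - {"slide": [0,0,0.08],"delta_rot": [0,0,0],"fingers": 0.3}
    - {"slide": [0,0,0],"delta_rot": [0,0,0],"fingers": 0.3}
  squeeze: 45

```text
time_s: 20.02
tcp_pos: [0.4736, 0.3652, 0.0074]
eef_rot: [-180.0, -0.1, -140.7]
contact_force: [1.1, 0.2, 0.1]
gripper_width: 0.0569
gripper_force: 0.0
```

Call:
play_rows:
  rows:
    - {"slide": [0,0,0.018],"delta_rot": [0,0,0],"fingers": 0.3}
    - {"slide": [0,0,0],"delta_rot": [0,0,0],"fingers": -1}
    - {"slide": [0,0,0],"delta_rot": [0,0,0],"fingers": -1}
    - {"slide": [0,0,0],"delta_rot": [0,0,0],"fingers": -1}
    - {"slide": [0,0,0],"delta_rot": [0,0,0],"fingers": -1}
    - {"slide": [0,0,0],"delta_rot": [0,0,0],"fingers": -1}
    - {"slide": [0,0,0],"delta_rot": [0,0,0],"fingers": -1}

```text
time_s: 20.9
tcp_pos: [0.4739, 0.3655, 0.0055]
eef_rot: [180.0, 0.0, -140.7]
contact_force: [-1.3, 0.1, 4.1]
gripper_width: 0.0274
gripper_force: 45.0
```

Call:
play_rows:
  rows:
    - {"slide": [0,0,-0.1],"delta_rot": [0,0,0],"fingers": -1}
    - {"slide": [0,0,-0.3],"delta_rot": [0,0,0],"fingers": -1}
    - {"slide": [0,0,-0.35],"delta_rot": [0,0,0],"fingers": -1}
    - {"slide": [0,0,-0.35],"delta_rot": [0,0,0],"fingers": -1}
    - {"slide": [0,0,-0.35],"delta_rot": [0,0,0],"fingers": -1}
    - {"slide": [0,0,-0.35],"delta_rot": [0,0,0],"fingers": -1}
    - {"slide": [0,0,-0.1],"delta_rot": [0,0,0],"fingers": -1}
    - {"slide": [0,0,0],"delta_rot": [0,0,0],"fingers": -1}

```text
time_s: 21.9
tcp_pos: [0.4737, 0.3654, 0.2914]
eef_rot: [179.9, 0.1, -140.7]
contact_force: [-0.1, 0.0, -2.8]
gripper_width: 0.0275
gripper_force: 45.0
```

```bash
python3 - <<'E'
from h import *
s=r.get_state();print(s["time_s"],s["tcp_pos"],s["joints"],s["contact_force"],s["gripper_width"],s["gripper_force"])
E
```

```text
21.9 [0.47371136 0.3654378  0.29136392] [ 5.63352529e+01  1.13035734e+01 -3.60483839e+00 -1.66743496e-02
 -7.49631151e+01 -1.07044545e+02] [-0.12996517  0.03507342 -2.81625358] 0.027489080449554528 44.999775141477585
```

```bash
cat > go.py <<'E'
from h import *
import sys
az=np.radians(float(sys.argv[1]));tgt=np.array(eval(sys.argv[2]))
s=r.get_state();R=Ro.from_euler("xyz",s["eef_rot"],degrees=True).as_matrix()
z=np.array([np.cos(az),np.sin(az),0]);x=np.array([0,0,-1.]);F=np.stack([x,np.cross(z,x),z],1)
print(round(s["time_s"],2),np.round(s["tcp_pos"],3),"j",np.round(s["joints"],1),"F",np.round(s["contact_force"],1),round(s["gripper_width"],4))
print("shift",np.round(R.T@(tgt-s["tcp_pos"])/.15,3),"rot",np.round(Ro.from_matrix(R.T@F).as_rotvec()/.08,2),"x tilt",np.round(np.degrees(np.arccos(-R[2,0])),2))
E
python3 go.py 129.3 "(.35,.45,.32)"
```

```text
21.9 [0.474 0.365 0.291] j [  56.3   11.3   -3.6   -0.   -75.  -107. ] F [-0.1  0.  -2.8] 0.0275
shift [ 0.281  0.959 -0.191] rot [-15.12 -15.09 -15.1 ] x tilt 89.88
```

Call:
play_rows:
  rows:
    - {"slide": [0.056,0.192,-0.038],"delta_rot": [0,0,0],"fingers": -1}
    - {"slide": [0.056,0.192,-0.038],"delta_rot": [0,0,0],"fingers": -1}
    - {"slide": [0.056,0.192,-0.038],"delta_rot": [0,0,0],"fingers": -1}
    - {"slide": [0.056,0.192,-0.038],"delta_rot": [0,0,0],"fingers": -1}
    - {"slide": [0.056,0.192,-0.038],"delta_rot": [0,0,0],"fingers": -1}
    - {"slide": [0,0,0],"delta_rot": [-1,-1,-1],"fingers": -1}
    - {"slide": [0,0,0],"delta_rot": [-1,-1,-1],"fingers": -1}
    - {"slide": [0,0,0],"delta_rot": [-1,-1,-1],"fingers": -1}

```text
time_s: 22.9
tcp_pos: [0.349, 0.4496, 0.3164]
eef_rot: [167.7, 15.2, -128.3]
contact_force: [-0.0, -0.2, -1.5]
gripper_width: 0.0276
gripper_force: 45.0
```

```bash
python3 go.py 129.3 "(.35,.45,.32)"
```

```text
22.9 [0.349 0.45  0.316] j [ 65.9  -0.7 -12.7  -9.5 -60.7 -99.1] F [-0.  -0.2 -1.5] 0.0276
shift [-0.012  0.001 -0.022] rot [-12.07 -12.12 -12.1 ] x tilt 74.84
```

j4 is moving to the negative side with plenty of room, so I'll continue.

Call:
play_rows:
  rows:
    - {"slide": [0,0,0],"delta_rot": [-1,-1,-1],"fingers": -1}
    - {"slide": [0,0,0],"delta_rot": [-1,-1,-1],"fingers": -1}
    - {"slide": [0,0,0],"delta_rot": [-1,-1,-1],"fingers": -1}
    - {"slide": [0,0,0],"delta_rot": [-1,-1,-1],"fingers": -1}
    - {"slide": [0,0,0],"delta_rot": [-1,-1,-1],"fingers": -1}

```text
time_s: 23.52
tcp_pos: [0.3492, 0.4498, 0.3174]
eef_rot: [152.1, 44.7, -112.9]
contact_force: [0.9, -1.1, -2.8]
gripper_width: 0.0278
gripper_force: 45.0
```

```bash
python3 go.py 129.3 "(.35,.45,.32)"
```

```text
23.52 [0.349 0.45  0.317] j [ 36.3   1.4 -10.6 -52.5 -65.2 -29.8] F [ 0.9 -1.1 -2.8] 0.0278
shift [-0.014  0.001 -0.011] rot [-7.09 -7.08 -7.1 ] x tilt 45.3
```

Call:
play_rows:
  rows:
    - {"slide": [0,0,0],"delta_rot": [-1,-1,-1],"fingers": -1}
    - {"slide": [0,0,0],"delta_rot": [-1,-1,-1],"fingers": -1}
    - {"slide": [0,0,0],"delta_rot": [-1,-1,-1],"fingers": -1}
    - {"slide": [0,0,0],"delta_rot": [-1,-1,-1],"fingers": -1}

```text
time_s: 24.02
tcp_pos: [0.35, 0.4495, 0.3171]
eef_rot: [141.7, 70.0, -103.4]
contact_force: [-0.2, 0.9, -1.0]
gripper_width: 0.0279
gripper_force: 45.0
```

```bash
python3 go.py 129.3 "(.35,.45,.32)"
```

```text
24.02 [0.35  0.449 0.317] j [ 19.7  17.   -6.9 -73.  -89.9  12.1] F [-0.2  0.9 -1. ] 0.0279
shift [-0.019  0.003 -0.002] rot [-3.11 -3.07 -3.13] x tilt 20.02
```

Call:
play_rows:
  rows:
    - {"slide": [0,0,0],"delta_rot": [-1,-1,-1],"fingers": -1}
    - {"slide": [0,0,0],"delta_rot": [-1,-1,-1],"fingers": -1}
    - {"slide": [0,0,0],"delta_rot": [-1,-1,-1],"fingers": -1}
    - {"slide": [0,0,0],"delta_rot": [0,0,0],"fingers": -1}
    - {"slide": [0,0,0],"delta_rot": [0,0,0],"fingers": -1}

```text
time_s: 24.65
tcp_pos: [0.3499, 0.4502, 0.3178]
eef_rot: [129.1, 89.1, -102.2]
contact_force: [0.1, -0.1, -0.5]
gripper_width: 0.0277
gripper_force: 45.0
```

```bash
python3 go.py 129.3 "(.35,.45,.32)"; python3 - <<'E'
from h import *
T,S=r.capture("top"),r.capture("scene")
s=r.get_state();R=Ro.from_euler("xyz",s["eef_rot"],degrees=True).as_matrix();g=s["tcp_pos"]+R@[0,0,-.009]
W=np.zeros((600,800,3),np.uint8);x0=0
for c in(T,S):
    u,v=map(int,proj(c,g+[0,0,.045]));print(u,v)
    u=min(max(u,33),607);v=min(max(v,50),430);i=crop(c["image"],u-33,v-50,u+33,v+50,6)
    W[:i.shape[0],x0:x0+i.shape[1]]=i;x0+=400
cv2.imwrite("pics/fin.png",W)
cv2.imwrite("fullT.png",T["image"]);cv2.imwrite("fullS.png",S["image"])
E
```

```text
24.65 [0.35  0.45  0.318] j [  18.3   30.1   -0.5  -78.8 -107.1   31.6] F [ 0.1 -0.1 -0.5] 0.0277
shift [-0.015  0.001 -0.002] rot [-0.13 -0.13 -0.16] x tilt 0.94
154 340
152 46
```

View pics/fin.png

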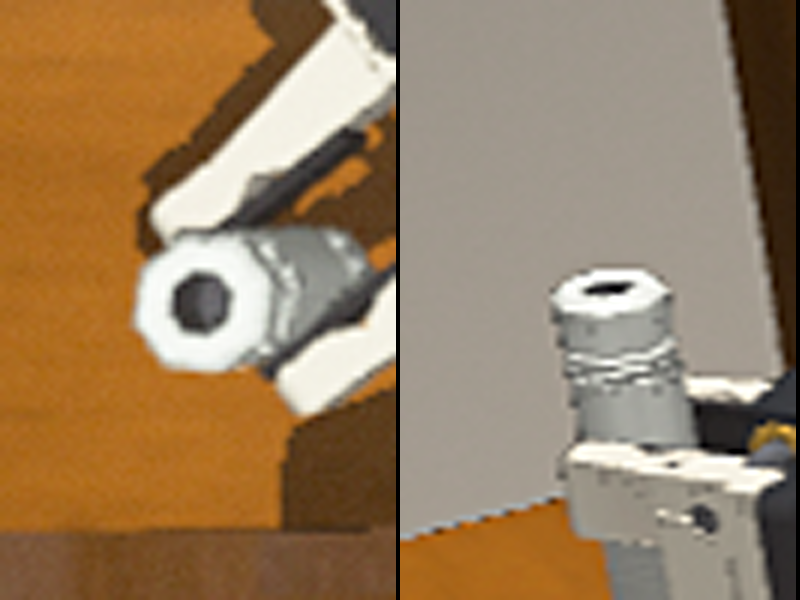

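Both views show the socket mouth facing up, at top px (155,340) against (154,340) predicted for an upright bar. I'll level the last degree and let it settle.

Call:
play_rows:
  rows:
    - {"slide": [0,0,0],"delta_rot": [-0.13,-0.13,-0.16],"fingers": -1}
    - {"slide": [0,0,0],"delta_rot": [0,0,0],"fingers": -1}
    - {"slide": [0,0,0],"delta_rot": [0,0,0],"fingers": -1}
    - {"slide": [0,0,0],"delta_rot": [0,0,0],"fingers": -1}
    - {"slide": [0,0,0],"delta_rot": [0,0,0],"fingers": -1}
    - {"slide": [0,0,0],"delta_rot": [0,0,0],"fingers": -1}

```text
time_s: 25.5
tcp_pos: [0.35, 0.4502, 0.3186]
eef_rot: [-71.1, 89.8, 58.3]
contact_force: [-0.4, -0.2, -2.0]
gripper_width: 0.0273
gripper_force: 45.0
```

```bash
python3 go.py 129.3 "(.35,.45,.32)"; python3 -c "
from plant import r
import numpy as np
s=r.get_state();print(np.abs(s['qd']).max(),s['gripper_force']);print(r.close_job())"
```

```text
25.5 [0.35  0.45  0.319] j [  18.4   30.6   -0.   -79.  -108.    32.6] F [-0.4 -0.2 -2. ] 0.0273
shift [-0.009  0.001 -0.001] rot [0.01 0.02 0.04] x tilt 0.21
0.10590236376030951 44.99989056028426
the job is handed in; nothing more can be done
None
```

Both keys stand in their own pockets, and the arm is holding the handle upright and steady, socket up, with its lower end about 27 cm above the counter; the job was handed in at 25.5 s.

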